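Hold a culture chamber's flap open at its index arm

ROBOT

A 6-joint arm with a two-finger parallel gripper is mounted at the origin on the work surface. World frame = base frame: x ahead of the robot, y to its left, z up, the work surface at z = 0. Lengths are in m, angles in degrees, forces in N, time in s.
With the tool pointing down it reaches from about 0.3 to 0.775 m from the base axis. Payload 14.6 kg.
Tool frame: the origin (TCP) lies on the centre line of the jaws, within the pads' length; the fingertips stand manip.tip_reach ahead of it and the grasp point (between the pads) lies 5 mm behind it (manip.tip_reach is the distance from the TCP to the fingertips, in m); x points along the fingers, y is the direction in which the jaws open and shut, and the axes are right-handed (so a half turn about x gives the same grasp; the last joint's range is limited). The gripper opens to 85 mm and grips with 20 to 120 N. Pads are 22 mm wide; open, the fingers measure 114 mm over their backs; the gripper's body (76 mm by 85 mm) begins 54 mm behind the grasp point. The pads swing forward as they close: fully open they stand 13 mm farther back than shut.
Start: joints at [-74.748, 17.183, 87.147, -0, 75.671, -3.816], TCP at [0.18, -0.52, 0.245] pointing down, gripper open.
Joint ranges: [-173.82, 173.82], [-45.26, 126.66], [13.44, 144.39], [-59.66, 239.66], [0, 175.72], [-146.38, 146.38]. Speed limits (degrees/s): [127.2, 127.2, 147.25, 180, 180, 180].

INTERFACE

Orientations are given as [roll, pitch, yaw] about the fixed x, y, z axes, in that order (R = Rz(yaw) Ry(pitch) Rx(roll)).
In Python, from plant import manip gives the robot as it stands.
- The arm moves only by the shell command python3 -m jog 'ROWS' [FORCE]. ROWS is JSON, a list that holds one entry, the list of rows, each a list of 7 numbers: the turn, a rotation vector about the tool's x, y, z as a fraction of full scale, then the shift along the tool's x, y, z as a fraction of full scale, then the closure, from -1 (fully open) to 1 (shut), so that 0 is half open. In form: [[[ax, ay, az, dx, dy, dz, jaw], ...]]. A call has 1 to 20 rows; each row shifts and turns the commanded pose from where the row before left it, along the tool's axes as they then stand; what a row does not reach is not made up. Full scale, the value 1, is 50 cm for a shift and 180 degrees for a turn. A row lasts 1/12 s, in which the tool goes at most 41.7 mm and 7.16 degrees, less where a joint would pass 70% of its speed; a pose out of reach is approached as far as the arm can. A call with a number of a shift or a turn outside -1 to 1 is refused whole. A call with a gripper value outside its range is refused whole. The fingers move at their own pace and stop on an object; FORCE is the grip in N (left out, the last holds). Time passes only in rows, so rows that do not move let the fingers close. It gives the time, the measured TCP pose, the force and the opening at its end, in the units of the state.
- manip.state(): the state, without advancing time (a new reading comes with each control period).
- manip.capture(name): name is "scene" or "top" or "wrist"; returns the picture (480x640x3 uint8, red, green, blue); there is no depth.
- manip.camera_params(name): a dict with "intrinsics" (3x3 intrinsics, pixels), "k1" (the pictures are not rectified: a ray, as slopes to the right and down, at radius r is drawn at 1 + k1 r^2 times it, then the intrinsics apply), "pose" (4x4, takes a point from camera to world coordinates). Camera axes: x right, y down, z forward; pixel columns grow to the right and rows downward; lengths in m; the calibration is good to about 2 mm. A picture is of the moment at which its call begins: read the wrist's pose just before it. camera_params takes no time and is no camera call; for the wrist camera it gives the pose at the moment of the call.
- manip.sign_off(): hands the job in, once; it reports no verdict.
Trained networks look in the newest picture that a camera, given by its name, has taken for a name from the list of things; names that differ only in an ending like _2 or _b are one class to them, and where a whole thing is asked for, a point or a joint stands for the part that bears it (a point fixed in the world has none). Each returns a list of dicts, best first, with "score" (0 to 1); they miss things now and then, are a little off and sometimes report something else, mostly with a low value. They report only what shows in the picture. A call takes as long as a camera call. They do not tell look-alikes from the thing itself.
- manip.trace(camera, thing): "pixels" (480x640 bool, what is visible of it) and "bbox" ([left, top, width, height] in pixels, round what is visible of it).
- manip.mark_of(camera, thing): "uv" ([column, row] in pixels: a listed point, or the origin of a listed thing).
The state is a dict: "t": time; "qpos": joint angles; "qvel": joint speeds; "joint_torque": joint torques, N m; "ee_pos": TCP position; "ee_rot": TCP orientation; "force": force on the tool from outside, world axes, zero at the start; "wrist_torque": the same for the moment, N m; "gripper_width": opening from 0.0 (shut) to 1.0 (fully open).
Only numpy, scipy, OpenCV 4.12 (cv2) and the standard library are available. Lean on these libraries where they do the work, as an engineer would, in place of code of your own. Each camera call takes 0.05 s, during which the arm holds its last target. There are 200 camera calls.

TASK

Take the blue lifting rod out of its stand, put its steel pin sideways through the red eyelet on the front edge of the culture chamber's closed flap, and with it swing the flap up until it is in line with the orange index arm on the chamber's side. Finish while still holding the flap still there on the rod: do not lower it or let go. Touch the flap only with the rod, and leave the index arm, flask, wash bottle and beaker as they are.

Things in the scene. Friction and masses are not known exactly. Their poses are not given: they have to be found in the camera images.
- rod_mid (a point): Middle of the lifting rod's stem, 75 mm above its foot. Loose, 0.1 kg: blue square stem, 14 x 14 x 150 mm, upright, with a level round steel pin near its foot. Axes: z up the stem, y along the pin, stem to tip. The pin's centre line is 30 mm below this point. It stands in its stand, foot 5 mm above the table; grip the upper half and draw it straight up 35 mm to free it.
- rod_tip (a point): Round end of the rod's pin (8 mm diameter), on the pin's centre line, 65 mm from the stem's centre line; axes as for rod_mid.
- rod_root (a point): Where the pin leaves the stem's face, on the pin's centre line, 7 mm from the stem's centre line; axes as for rod_mid.
- stand: Grey plastic block, 70 x 70 x 35 mm, fixed, with a square pocket 30 mm deep in the middle of its top that holds the rod's foot. Origin under its centre on the table.
- chamber: Grey culture chamber, fixed, an open-topped box 160 (x) x 200 (y) x 90 mm high, with green dishes inside, covered by the flap. Origin under its centre on the table; its -x side is the front, towards the robot; +y is the side with the index arm.
- flap_hinge (a point): Middle of the flap's hinge axis, on the chamber's far upper edge, 94 mm above the table; the axis runs along the chamber's y. Axes as the chamber's.
- flap_eye (a point): Centre of the red eyelet on a tab in the middle of the flap's front edge, 210 mm from the hinge axis; flap shut, 47 mm in front of the chamber's front wall and 94 mm above the table. Ring: 20 mm inner, 28 mm outer diameter, 8 mm thick; hole along y, parallel to the hinge, open at both sides; it turns freely about the pin. Axes turn with the flap: x from eyelet to hinge.
- flap (a joint): Flap angle, rad: 0 shut (level), growing as its front edge swings up; stop at 1.3. The flap is a panel 168 x 200 x 6 mm, white with a green field, about 0.25 to 0.5 kg; it falls shut unless held.
- index (a joint): Angle of the orange index arm, rad, measured as the flap's: the flap is to have this same angle. The arm is a bar 170 x 10 x 8 mm on the hinge axis, 114 mm to the +y side of the chamber's middle; a stiff pivot keeps it where it is.
- index_tip (a point): Free end of the index arm, 170 mm from the hinge axis; axes turn with the arm, x running from the tip to the hinge.
- flask: Green conical flask, closed, loose, 76 mm wide at its base, 140 mm high, behind the stand. Origin under its centre. Leave alone.
- washbottle: White plastic bottle, loose, 64 mm diameter, 150 mm high, on the chamber's +y side. Origin under its centre. Leave alone.
- beaker: Empty glass beaker, loose, 66 mm diameter, 85 mm high, on the chamber's +y side. Origin under its centre. Leave alone.
Not all that is in view belongs to the job. What is meant by the part that bears rod_mid is not brown, turquoise or yellow, and is the smaller of those in its own colour.

How it is judged (in metres and radians):
On the way:
1. the rod's pin is through the flap's eyelet (x of rod_tip in the frame of flap_eye between -0.012 and 0.012 m and z of rod_tip in the frame of flap_eye between -0.012 and 0.012 m and x of rod_root in the frame of flap_eye between -0.014 and 0.014 m and z of rod_root in the frame of flap_eye between -0.014 and 0.014 m and ((y of rod_tip in the frame of flap_eye between 0.008 and 0.07 m and y of rod_root in the frame of flap_eye between -0.07 and -0.004 m) or (y of rod_tip in the frame of flap_eye between -0.07 and -0.008 m and y of rod_root in the frame of flap_eye between 0.004 and 0.07 m))), for 0.2 s.
At the end, for the whole second after the job is handed in: The pin is still through the eyelet and carries the flap (over 0.3 N), the fingers grip the rod and do not touch the flap, and the flap stands still (under 0.05 rad/s) within 0.07 rad (4 degrees) of the index arm (all of step 1 and angle between the x axis of flap_eye and the x axis of index_tip, either way round below 0.07 rad and velocity of joint flap between -0.05 and 0.05 rad/s and contact force between rod and flap above 0.3 N and contact force between the fingers and rod above 1 N and contact force between each of the arm, the fingers and flap below 0.2 N); the arm keeps its last pose, push and grip.
It fails at once if the robot presses on the flap itself with more than 3 N (contact force between any of the arm, the fingers and flap above 3 N).
It fails at once if the index arm is shifted by more than 10 mm at its tip (distance of index_tip from where it was at the start of the episode above 0.01 m).
It fails at once if the flask, wash bottle or beaker is moved by more than 20 mm or tipped (distance of any of flask, washbottle, beaker from where it was at the start of the episode above 0.02 m or angle between any of flask, washbottle, beaker's own z axis and vertical above 0.3 rad).
It also fails if it takes over 42 s, if anything falls off the work surface, if the arm or the gripper's body presses on something with over 40 N, if the wrist force passes 120 N, or if a joint passes its speed limit or range.

## Working session

There is one attempt and no reset: what is moved stays moved. The work goes in short steps, Python scripts to look and compute and a shell command to move; the robot and the scene stay as the last step left them, time stands still between calls to the robot, and variables do not carry over. Pictures are saved under pics/ and viewed, about 8 in all and at most 12, crops included, and the job is handed in when it is done.

```bash
ls; mkdir -p pics
python3 - <<'E'
from plant import manip
import cv2,numpy as np
print(manip.state(), manip.tip_reach)
for c in("scene","top"):
    im=manip.capture(c); cv2.imwrite(f"pics/{c}0.png",im[:,:,::-1])
    p=manip.camera_params(c); print(c,np.round(p["intrinsics"],1).tolist(),p["k1"],np.round(p["pose"],4).tolist())
    for th in("rod_mid","rod_tip","rod_root","stand","chamber","flap_hinge","flap_eye","index_tip","flask","washbottle","beaker"):
        print(th,[(np.round(d["uv"]).tolist(),round(d["score"],2)) for d in manip.mark_of(c,th)][:4])
E
```

```text
pics
{'t': 0.0, 'qpos': array([-7.47470406e+01,  1.72183008e+01,  8.71829810e+01, -1.50270373e-03,
        7.56724697e+01, -3.81524985e+00]), 'qvel': array([-0.07069569, -0.05123377,  0.09509047, -0.00344989,  0.05169303,
       -0.04519446]), 'joint_torque': array([ 3.02829714e-03, -5.43501878e+01, -3.61790800e+01,  3.41358498e-05,
        4.00705831e-03, -4.83633016e-05]), 'ee_pos': array([ 0.17961498, -0.5195877 ,  0.24467594]), 'ee_rot': array([-92.68466507,  89.92623411, 106.38391702]), 'force': array([ 0.13789242, -0.92320981, -0.36007191]), 'wrist_torque': array([ 0.01810815,  0.00638219, -0.03919014]), 'gripper_width': 1.002188119955247} 0.014
scene [[598.0, 0.0, 322.0], [0.0, 598.0, 242.7], [0.0, 0.0, 1.0]] 0.014334134252421193 [[0.3568, 0.6251, -0.6942, 1.561], [0.934, -0.2518, 0.2533, -0.3977], [-0.0165, -0.7388, -0.6737, 1.0375], [0.0, 0.0, 0.0, 1.0]]
rod_mid [([142.0, 297.0], 0.94), ([238.0, 221.0], 0.92), ([198.0, 264.0], 0.83), ([180.0, 233.0], 0.63)]
rod_tip [([160.0, 284.0], 0.76), ([205.0, 247.0], 0.74), ([272.0, 290.0], 0.65), ([223.0, 212.0], 0.64)]
rod_root [([20
[... 628 characters left out ...]
0.87), ([388.0, 286.0], 0.65), ([434.0, 247.0], 0.64), ([446.0, 300.0], 0.63)]
rod_tip [([471.0, 240.0], 0.87), ([420.0, 285.0], 0.77), ([395.0, 325.0], 0.63), ([406.0, 248.0], 0.48)]
rod_root [([390.0, 290.0], 0.76), ([406.0, 247.0], 0.66), ([427.0, 247.0], 0.64), ([490.0, 215.0], 0.61)]
stand [([426.0, 249.0], 0.59), ([435.0, 246.0], 0.31), ([186.0, 228.0], 0.17)]
chamber [([277.0, 212.0], 0.81)]
flap_hinge [([277.0, 171.0], 0.91)]
flap_eye [([265.0, 258.0], 0.89)]
index_tip [([216.0, 220.0], 0.8), ([275.0, 213.0], 0.73), ([422.0, 252.0], 0.49)]
flask [([428.0, 200.0], 0.68)]
washbottle [([193.0, 179.0], 0.67), ([263.0, 255.0], 0.65)]
beaker [([186.0, 229.0], 0.59), ([275.0, 212.0], 0.21)]
```

View pics/scene0.png

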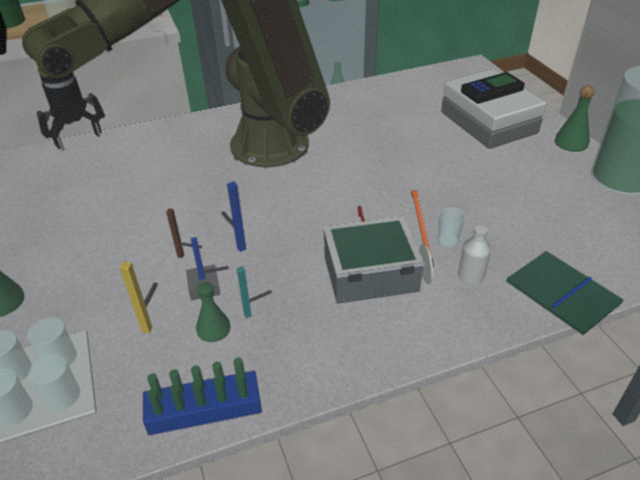

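View pics/top0.png

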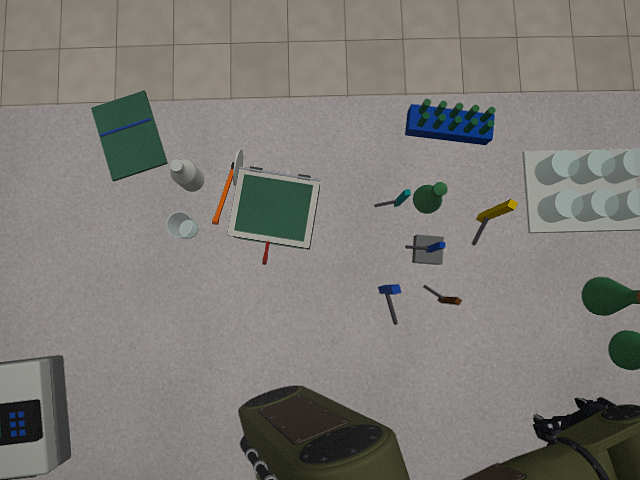

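Rod candidates: blue at scene (238,221)/top (388,286), standing on the bench and larger; blue at scene (198,264)/top (434,247), standing in the grey stand and smaller. The brown, turquoise and yellow rods are excluded by colour. The smaller blue rod, the one in the stand, fits. I'll confirm it in an enlarged crop.

```bash
cat > h.py <<'E'
import numpy as np,cv2
from scipy.optimize import least_squares
from plant import manip
def prm(c):
    p=manip.camera_params(c); return np.array(p["intrinsics"]),p["k1"],np.array(p["pose"])
def proj(P,X):
    K,k,T=P; X=np.atleast_2d(X); q=(X-T[:3,3])@T[:3,:3]; s=q[:,:2]/q[:,2:]
    s=s*(1+k*(s**2).sum(1,keepdims=True)); return s@K[:2,:2].T+K[:2,2]
def tri(obs): # [(P,uv),...]
    f=lambda X:np.concatenate([(proj(P,X)[0]-uv) for P,uv in obs])
    r=least_squares(f,[.5,0,.1]); return r.x,r.fun
def planez(P,uv,z):
    r=least_squares(lambda a:proj(P,[a[0],a[1],z])[0]-uv,[.5,0]); return r.x
E
python3 - <<'E'
from h import *
a=cv2.imread("pics/scene0.png");b=cv2.imread("pics/top0.png")
A=cv2.resize(a[170:345,130:290],None,fx=2.5,fy=2.5,interpolation=2)
A2=cv2.resize(a[180:310,310:450],(400,371),interpolation=2)
B=cv2.resize(b[180:305,360:520],(400,312),interpolation=2)
B2=cv2.resize(b[140:270,200:330],(300,300),interpolation=2)
out=np.zeros((600,800,3),np.uint8)
A=cv2.resize(A,(300,328));out[:328,:300]=A
out[:371,300:700]=A2[:,:400]; out[600-229:600,300:593]=cv2.resize(B,(293,229));out[330:600,:270]=cv2.resize(B2,(270,270))
cv2.imwrite("pics/crop1.png",out)
S,T=prm("scene"),prm("top")
for n,u,v in(("mid",(198,264),(434,247)),("tip",(223,268),(406,248)),("root",(205,270),(427,247)),("eye",(358,207),(265,258)),("index",(413,195),(216,220)),("eyeS",(361,213),(265,259))):
    x,f=tri([(S,u),(T,v)]);print(n,x.round(3),f.round(1))
E
```

```text
mid [ 0.532 -0.329  0.077] [-0.5 -0.1 -0.5 -0.1]
tip [ 0.533 -0.271  0.043] [1.  0.1 1.  0.3]
root [ 0.534 -0.316  0.055] [-0.7 -0.1 -0.7 -0.2]
eye [0.514 0.081 0.108] [-0.2  0.  -0.2 -0.1]
index [0.598 0.182 0.176] [-0.3  0.1 -0.2 -0.1]
eyeS [0.514 0.086 0.087] [-1.5  0.2 -1.4 -0.4]
```

View pics/crop1.png

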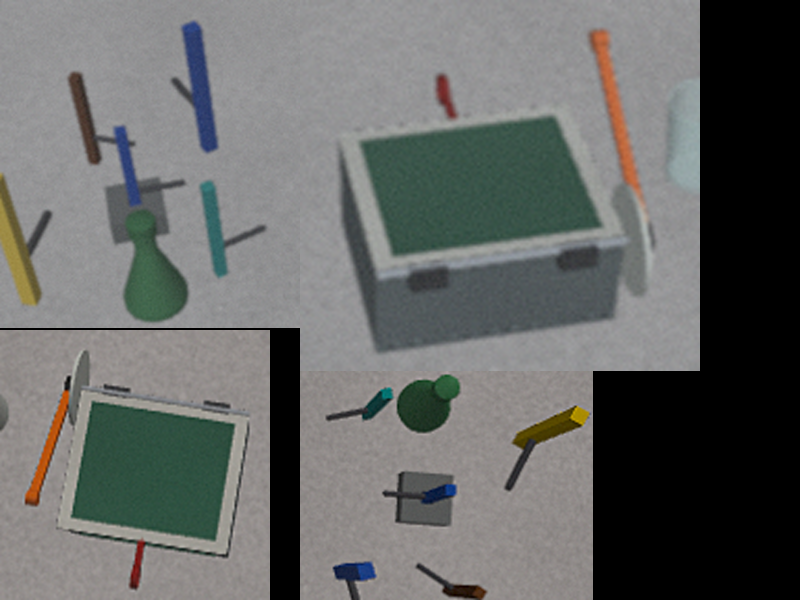

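```bash
cat > fit.py <<'E'
from h import *
S,T=prm("scene"),prm("top")
def R(y):c,s=np.cos(y),np.sin(y);return np.array([[c,-s,0],[s,c,0],[0,0,1]])
loc=lambda th:np.array([[.083,-.1,.097],[.083,.1,.097],[-.085,.1,.097],[-.085,-.1,.097],[-.127,0,.094],[.083-.17*np.cos(th),.114,.094+.17*np.sin(th)]])
def W(p):return loc(p[3])@R(p[2]).T+[p[0],p[1],0]
top=np.array([[319.9,181],[238.5,168],[227.4,234.9],[309.8,248.3],[265.5,258],[216,221.5]])
sc=np.array([[339.8,273.8],[424.8,264],[401,218.5],[324,226.5],[360.4,211],[415,191.7]])
f=lambda p:np.concatenate([proj(T,W(p))-top,proj(S,W(p))-sc])
r=least_squares(lambda p:f(p).ravel(),[.64,.08,0,.5],loss='soft_l1')
p=r.x
print("chamber",p.round(4),"yawdeg",np.degrees(p[2]));print(f(p).round(1).tolist())
print(W(p).round(4))
for c in("scene","top"):
    for n in("flap","index"):
        for d in manip.trace(c,n)[:2]:
            print(c,n,round(d["score"],2),d["bbox"])
# orange
for c,im in((S,cv2.imread("pics/scene0.png")),(T,cv2.imread("pics/top0.png"))):
    h=cv2.cvtColor(im,cv2.COLOR_BGR2HSV)
    m=cv2.inRange(h,(5,150,150),(16,255,255));
    n,l,s,ce=cv2.connectedComponentsWithStats(m);i=1+np.argmax(s[1:,4]);print("orange",s[i],ce[i].round(1))
    mp=np.array([.083-.085*np.cos(p[3]),.114,.094+.085*np.sin(p[3])])@R(p[2]).T+[p[0],p[1],0];print("  pred mid",proj(c,mp).round(1))
    m=cv2.inRange(h,(0,120,50),(4,255,255))|cv2.inRange(h,(172,120,50),(180,255,255))
    n,l,s,ce=cv2.connectedComponentsWithStats(m);i=1+np.argmax(s[1:,4]);print("red",s[i],ce[i].round(1))
    m=cv2.inRange(h,(108,120,60),(125,255,255));n,l,s,ce=cv2.connectedComponentsWithStats(m)
    for i in range(1,n):
        if s[i,4]>30:print("blue",s[i],ce[i].round(1))
# rod axes
for yaw in(-5,0,5,):pass
E
python3 fit.py
```

```text
chamber [ 0.6382  0.0594 -0.1802  0.5282] yawdeg -10.322632557868195
[[-0.7, -1.4], [-0.3, -0.6], [-1.0, 0.2], [-1.1, -0.6], [-0.7, 0.7], [-1.1, -0.9], [-4.2, 1.3], [-1.8, -1.6], [1.0, -3.1], [-2.3, -0.2], [-2.2, 0.0], [-2.1, 1.4]]
[[ 0.7019 -0.0538  0.097 ]
 [ 0.7377  0.1429  0.097 ]
 [ 0.5725  0.173   0.097 ]
 [ 0.5366 -0.0237  0.097 ]
 [ 0.5132  0.0822  0.094 ]
 [ 0.5958  0.183   0.1797]]
scene flap 0.78 [324.4, 207.0, 100.1, 70.7]
scene index 0.69 [410.6, 189.3, 19.9, 63.5]
top flap 0.93 [225.4, 165.5, 97.0, 95.6]
top flap 0.5 [166.1, 210.2, 32.3, 30.7]
top index 0.81 [211.9, 172.9, 19.5, 47.0]
orange [413 191  15  55 165] [419.7 217. ]
  pred mid [[420.7 227.2]]
red [358 207   6  14  29] [360.3 213. ]
blue [471  81  19  11  89] [479.9  86. ]
blue [228 182  17  69 532] [236.2 215.1]
blue [192 238  13  42 206] [197.6 258.4]
blue [552 278  39  29 153] [571.  292.1]
blue [ 143  371  118   64 3552] [202.1 406. ]
orange [212 169  21  53 222] [222.9 196.3]
  pred mid [[224.2 192.5]]
red [263 241   7  23  77] [265.7 252.6]
blue [ 406  104   88   36 1152] [445.5 123.1]
blue [100 118  51  18 130] [125.8 126.5]
blue [427 242  18  10  84] [436.5 245.7]
blue [379 285  22   9 163] [390.2 289. ]
blue [ 18 411   6   7  36] [ 20.5 413.8]
blue [  9 412   7   7  37] [ 11.9 415. ]
blue [ 18 420   7   7  36] [ 21.2 423.1]
blue [ 10 422   6   6  33] [ 12.4 424.3]
blue [ 19 429   7   7  39] [ 21.8 432.3]
blue [ 11 430   6   7  35] [ 13.4 433.3]
```

```bash
cat >> h.py <<'E'
from scipy.spatial.transform import Rotation as Ro
def tool():
    s=manip.state(); return s,np.array(s["ee_pos"]),Ro.from_euler("xyz",s["ee_rot"],degrees=True)
def Rdown(yawpin): # tool x down, tool y along horizontal yaw direction (deg of y axis)
    a=np.radians(yawpin); x=np.array([0,0,-1.]);y=np.array([np.cos(a),np.sin(a),0]);return Ro.from_matrix(np.c_[x,y,np.cross(x,y)])
def plan(pos,ydir):
    s,p,R0=tool(); R1=Rdown(ydir); w=(R0.inv()*R1).as_rotvec(degrees=True)
    d=R1.inv().apply(np.array(pos)-p)
    n=int(np.ceil(max(np.linalg.norm(w)/7)));m=0
def plan(pos,ydir):
    s,p,R0=tool(); R1=Rdown(ydir); w=(R0.inv()*R1).as_rotvec(degrees=True)
    d=R1.inv().apply(np.array(pos)-p); d0=R0.inv().apply(np.array(pos)-p)
    print("t",round(s["t"],2),"pos",p.round(4),"turn deg",w.round(2),"frac",(w/180).round(4),"rows>=",np.linalg.norm(w)/7.16)
    print(" shift after turn frac",(d/.5).round(4)," before turn",(d0/.5).round(4),"rows>=",np.linalg.norm(d)/.0417)
E
python3 - <<'E'
from h import *
s,p,R=tool();print(R.as_matrix().round(3))
K,k,T=prm("wrist");print(K.round(1).tolist(),k); print("cam in tool",R.inv().apply(T[:3,3]-p).round(4),(R.as_matrix().T@T[:3,:3]).round(3).tolist())
for y in(90,-90): plan([.532,-.329,.245],y)
S,T=prm("scene"),prm("top");print("bigrod",tri([(S,(238,221)),(T,(388,286))]))
E
```

```text
[[ 0.     0.327 -0.945]
 [ 0.    -0.945 -0.327]
 [-1.    -0.    -0.   ]]
[[335.0, 0.0, 320.7], [0.0, 335.0, 238.2], [0.0, 0.0, 1.0]] -0.05271014161780737
cam in tool [-0.1283 -0.0008 -0.0776] [[0.0, -0.302, 0.953], [1.0, -0.0, -0.0], [0.0, 0.953, 0.302]]
t 1.4 pos [ 0.1797 -0.5198  0.2453] turn deg [-160.93   -0.     -0.  ] frac [-0.8941 -0.     -0.    ] rows>= 22.47678616799143
 shift after turn frac [6.000e-04 3.816e-01 7.047e-01]  before turn [ 6.000e-04 -1.305e-01 -7.907e-01] rows>= 9.608722702444155
t 1.4 pos [ 0.1797 -0.5198  0.2453] turn deg [19.07 -0.    0.  ] frac [ 0.1059 -0.      0.    ] rows>= 2.662878640032567
 shift after turn frac [ 6.000e-04 -3.816e-01 -7.047e-01]  before turn [ 6.000e-04 -1.305e-01 -7.907e-01] rows>= 9.608722702444156
bigrod (array([ 0.44040588, -0.20803411,  0.09666946]), array([-0.93435895, -0.0472124 , -0.8821544 , -0.22557701]))
```

```bash
python3 -m jog '[[[0.0353,0,0,0,-0.0,-0.0,-1],[0.0353,0,0,0,0,0,-1],[0.0353,0,0,0,0,0,-1],[0,0,0,0,-0.0318,-0.0587,-1],[0,0,0,0,-0.0318,-0.0587,-1],[0,0,0,0,-0.0318,-0.0587,-1],[0,0,0,0,-0.0318,-0.0587,-1],[0,0,0,0,-0.0318,-0.0587,-1],[0,0,0,0,-0.0318,-0.0587,-1],[0,0,0,0,-0.0318,-0.0587,-1],[0,0,0,0,-0.0318,-0.0587,-1],[0,0,0,0,-0.0318,-0.0587,-1],[0,0,0,0,-0.0318,-0.0587,-1],[0,0,0,0,-0.0318,-0.0587,-1],[0,0,0,0,-0.0318,-0.0587,-1],[0,0,0,0,0,0,-1],[0,0,0,0,0,0,-1]]]' 50
python3 - <<'E'
from h import *
P=prm("wrist");im=manip.capture("wrist");cv2.imwrite("pics/w1.png",im[:,:,::-1])
import pickle;pickle.dump(P,open("w1.pkl","wb"))
plan([.532,-.329,.245],-90)
for th in("rod_mid","rod_tip","rod_root","stand"):
    for d in manip.mark_of("wrist",th)[:3]: print(th,np.round(d["uv"],1),round(d["score"],2))
print(proj(P,[[.532,-.329,.155],[.532,-.329,.035],[.532,-.271,.05]]))
E
```

```text
t: 2.82
ee_pos: [0.5328, -0.3279, 0.2447]
ee_rot: [-31.9, 90.0, 148.2]
force: [-0.1, -0.6, 0.1]
gripper_width: 0.998
t 2.87 pos [ 0.5319 -0.3288  0.2449] turn deg [0.06 0.03 0.01] frac [0.0003 0.0002 0.0001] rows>= 0.00964215012556073
 shift after turn frac [-0.0002  0.0005 -0.0001]  before turn [-0.0002  0.0005 -0.0001] rows>= 0.006316052217385892
rod_mid [231.7  73.4] 0.95
rod_mid [322.5 223.8] 0.9
rod_mid [351.7 344.2] 0.81
rod_tip [304.1 294.4] 0.81
rod_tip [429.  209.2] 0.8
rod_tip [256.3 206.4] 0.67
rod_root [211.3 313.6] 0.76
rod_root [344.9 325.8] 0.74
rod_root [232.7  79.5] 0.74
stand [323.9 201.2] 0.91
[[323.68031504 250.64247957]
 [322.75917806 211.35250635]
 [264.30883377 214.68284547]]
```

View pics/w1.png

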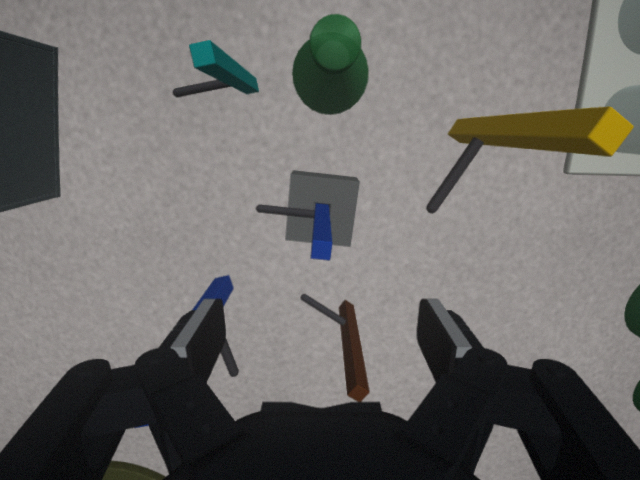

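Run:
```python
from h import *
import pickle;P=pickle.load(open("w1.pkl","rb"))
im=cv2.imread("pics/w1.png");h=cv2.cvtColor(im,cv2.COLOR_BGR2HSV)
tf=cv2.inRange(h,(108,150,130),(125,255,255));tf[:,:280]=0;tf[:,360:]=0;tf[:225]=0;tf[280:]=0
c=cv2.findContours(tf,0,2)[0];c=max(c,key=cv2.contourArea);r=cv2.minAreaRect(c);print("topface",r)
a=lambda d:np.degrees(np.arctan2(d[1],d[0]))
print("top centre",planez(P,r[0],.155))
g=[planez(P,b,.155) for b in cv2.boxPoints(r)];print([(a(g[i]-g[i-1]).round(1),np.linalg.norm(g[i]-g[i-1]).round(4)) for i in range(4)])
# pin: darkest pixels in row band
gray=im[:,:,:].mean(2);reg=gray[195:222,262:288];cols=np.arange(262,288);w=(np.clip(90-reg,0,None));cy=(w*np.arange(195,222)[:,None]).sum(0)/w.sum(0)
k=np.polyfit(cols,cy,1);print("pin line",k)
e=[planez(P,(u,np.polyval(k,u)),.05) for u in(258,285,318)];print(e,"dir",a(e[0]-e[2]))
q=[planez(P,u,.035) for u in((292,171),(358,178),(350,246),(286,240))];print("stand",np.mean(q,0),[a(q[i]-q[i-1]).round(1) for i in range(4)],[np.linalg.norm(q[i]-q[i-1]).round(3) for i in range(4)])
```

```text
topface ((321.7438659667969, 249.3048553466797), (17.22732162475586, 16.785593032836914), 6.34019136428833)
top centre [ 0.53297656 -0.32765958]
[(np.float64(83.4), np.float64(0.012)), (np.float64(-6.3), np.float64(0.0123)), (np.float64(-96.5), np.float64(0.0118)), (np.float64(174.6), np.float64(0.0123))]
pin line [1.11234046e-01 1.79350564e+02]
[array([ 0.5387078 , -0.26508201]), array([ 0.53570491, -0.29164449]), array([ 0.53204564, -0.32421099])] dir 83.5714941593499
stand [ 0.53365659 -0.32768198] [np.float64(-6.3), np.float64(-95.9), np.float64(175.2), np.float64(84.5)] [np.float64(0.073), np.float64(0.066), np.float64(0.072), np.float64(0.068)]
```

Run:
```python
from h import *
plan([.533,-.3277,.125],-96)
```

```text
t 3.07 pos [ 0.5311 -0.3297  0.2455] turn deg [ 5.93 -0.01 -0.01] frac [ 0.033 -0.    -0.   ] rows>= 0.8284780466695928
 shift after turn frac [ 0.241  -0.0044 -0.0034]  before turn [ 0.241  -0.004  -0.0038] rows>= 2.8907143675929277
```

```bash
python3 -m jog '[[[0.0333,0,0,0,0,0,-1],[0,0,0,0.04,-0.003,-0.0025,-1],[0,0,0,0.04,0,0,-1],[0,0,0,0.04,0,0,-1],[0,0,0,0.04,0,0,-1],[0,0,0,0.04,0,0,-1],[0,0,0,0.04,0,0,-1],[0,0,0,0,0,0,-1],[0,0,0,0,0,0,1],[0,0,0,0,0,0,1],[0,0,0,0,0,0,1],[0,0,0,0,0,0,1],[0,0,0,0,0,0,1],[0,0,0,0,0,0,1],[0,0,0,0,0,0,1],[0,0,0,0,0,0,1],[0,0,0,0,0,0,1]]]' 60
```

```text
t: 4.48
ee_pos: [0.5335, -0.3278, 0.126]
ee_rot: [145.3, 89.9, -40.7]
force: [-0.4, -0.3, 6.4]
gripper_width: 0.155
```

```bash
python3 -m jog '[[[0,0,0,-0.02,0,0,1],[0,0,0,-0.04,0,0,1],[0,0,0,-0.04,0,0,1],[0,0,0,-0.04,0,0,1],[0,0,0,-0.04,0,0,1],[0,0,0,-0.02,0,0,1],[0,0,0,0,0,0,1]]]'
python3 - <<'E'
from h import *
plan([.495,-.016,.225],-100.3)
E
```

```text
t: 5.07
ee_pos: [0.5338, -0.3279, 0.2279]
ee_rot: [152.4, 89.8, -33.6]
force: [0.1, 0.7, -0.9]
gripper_width: 0.151
t 5.07 pos [ 0.5338 -0.3279  0.2279] turn deg [ 4.31 -0.19 -0.09] frac [ 0.024  -0.0011 -0.0005] rows>= 0.6031906685559639
 shift after turn frac [ 0.0057 -0.5999  0.1878]  before turn [ 0.0042 -0.6123  0.1422] rows>= 7.537574286489885
```

```bash
python3 -m jog '[[[0.024,0,0,0,0,0,1],[0,0,0,0,-0.03,0.01,1],[0,0,0,0,-0.06,0.019,1],[0,0,0,0,-0.06,0.019,1],[0,0,0,0,-0.06,0.019,1],[0,0,0,0,-0.06,0.019,1],[0,0,0,0,-0.06,0.019,1],[0,0,0,0,-0.06,0.019,1],[0,0,0,0,-0.06,0.019,1],[0,0,0,0,-0.06,0.019,1],[0,0,0,0,-0.06,0.018,1],[0,0,0,0,-0.03,0.01,1],[0,0,0,0,0,0,1],[0,0,0,0,0,0,1],[0,0,0,0,0,0,1]]]'
python3 - <<'E'
from h import *
P=prm("wrist");im=manip.capture("wrist");cv2.imwrite("pics/w2.png",im[:,:,::-1])
import pickle;pickle.dump(P,open("w2.pkl","wb"))
plan([.495,-.016,.225],-100.3)
for th in("rod_mid","rod_tip","rod_root","flap_eye","flap_hinge","index_tip"):
    for d in manip.mark_of("wrist",th)[:2]: print(th,np.round(d["uv"],1),round(d["score"],2))
s,p,R=tool()
q=p+[0,0,-.075];d=np.array([.179,.984,0])
print("pred tip,root",proj(P,[q+d*.065,q+d*.007,]),"eye",proj(P,[.5132,.0822,.094]))
E
```

```text
t: 6.32
ee_pos: [0.4934, -0.0159, 0.2246]
ee_rot: [13.0, 89.9, -177.3]
force: [0.8, 0.2, -1.8]
gripper_width: 0.157
t 6.37 pos [ 0.4934 -0.0162  0.2247] turn deg [-0.05  0.05 -0.01] frac [-0.0003  0.0003 -0.0001] rows>= 0.010131572807860135
 shift after turn frac [-0.0005 -0.001  -0.003 ]  before turn [-0.0005 -0.001  -0.003 ] rows>= 0.03885123337528819
rod_mid [324.3 277.7] 0.63
rod_mid [560.3 266.1] 0.55
rod_tip [620.5 213.9] 0.82
rod_tip [221.9 255.3] 0.66
rod_root [534.3 253.3] 0.96
rod_root [309.1 256.7] 0.9
flap_eye [193.6 226.3] 0.55
index_tip [218.7 259.3] 0.48
pred tip,root [[221.80070938 256.93494675]
 [311.11718331 256.98373177]] eye [[198.25621387 230.04279844]]
```

View pics/w2.png

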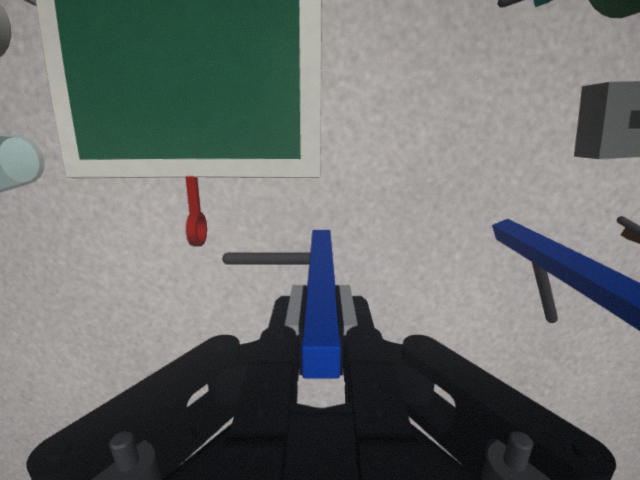

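Run:
```python
from h import *
import pickle;P=pickle.load(open("w2.pkl","rb"))
im=cv2.imread("pics/w2.png");h=cv2.cvtColor(im,cv2.COLOR_BGR2HSV)
m=cv2.inRange(h,(0,120,60),(5,255,255))|cv2.inRange(h,(172,120,60),(180,255,255));m[:,:150]=0;m[:,250:]=0;m[:205]=0;m[260:]=0
c=max(cv2.findContours(m,0,2)[0],key=cv2.contourArea);x,y,w,hh=cv2.boundingRect(c);print("red ring bbox",x,y,w,hh)
g=im.mean(2)[245:272,232:300];wt=np.clip(100-g,0,None);cy=(wt*np.arange(245,272)[:,None]).sum(0)/wt.sum(0);k=np.polyfit(np.arange(232,300),cy,1);print("pin",k,np.polyval(k,[225,309]))
e=planez(P,(197,229),.094)
t=planez(P,(223,np.polyval(k,223)),.1497);r=planez(P,(309,np.polyval(k,309)),.1497)
d=(t-r)/np.linalg.norm(t-r);print("eye",e,"tip",t,"root",r,"len",np.linalg.norm(t-r),"dir",np.degrees(np.arctan2(d[1],d[0])))
f=[planez(P,u,.094) for u in((68,177.5),(320,177.5))];print("front edge dir",np.degrees(np.arctan2(*(f[0]-f[1])[::-1])),f)
v=e-t;al=np.radians(79.7);dd=np.array([np.cos(al),np.sin(al)]);nn=np.array([np.sin(al),-np.cos(al)])
print("eye from tip: along pin",v@dd,"away (local x)",v@nn)
```

```text
red ring bbox 186 205 21 40
pin [5.32862134e-04 2.58276095e+02] [258.39598905 258.44074947]
eye [0.51423324 0.08296134] tip [0.50384202 0.04780253] root [ 0.49381166 -0.00736889] len 0.05607578718678852 dir 79.69596635951801
front edge dir 79.22406272001717 [array([0.57409181, 0.17365231]), array([ 0.53678279, -0.02237565])]
eye from tip: along pin 0.036450198887651976 away (local x) 0.003937291327483502
```

```bash
python3 -m jog '[[[0,0,0,0.02,0,-0.008,1],[0,0,0,0.04,0,0,1],[0,0,0,0.03,0,0,1],[0,0,0,0.021,0,0,1],[0,0,0,0,-0.02,0,1],[0,0,0,0,-0.02,0,1],[0,0,0,0,0,0,1],[0,0,0,0,0,0,1],[0,0,0,0,0,0,1]]]'
python3 - <<'E'
from h import *
P=prm("wrist");im=manip.capture("wrist");s=manip.capture("scene")
cv2.imwrite("pics/w3f.png",im[:,:,::-1]);cv2.imwrite("pics/s3f.png",s[:,:,::-1])
a=cv2.resize(im[150:330,130:370],(600,450),interpolation=2);b=cv2.resize(s[170:290,300:380],(200,300),interpolation=2)
o=np.zeros((450,800,3),np.uint8);o[:,:600]=a;o[:300,600:]=b;cv2.imwrite("pics/w3.png",o[:,:,::-1])
plan([.495,-.016,.169],-100.3)
E
```

```text
t: 7.42
ee_pos: [0.5013, 0.0037, 0.1705]
ee_rot: [-175.5, 89.9, -5.7]
force: [-0.6, 0.2, -1.0]
gripper_width: 0.155
t 7.52 pos [0.5011 0.0034 0.1702] turn deg [-0.01 -0.05  0.  ] frac [-0.     -0.0003  0.    ] rows>= 0.00642874372529653
 shift after turn frac [0.0025 0.0404 0.0051]  before turn [0.0024 0.0404 0.0051] rows>= 0.48912119672882165
```

View pics/w3.png

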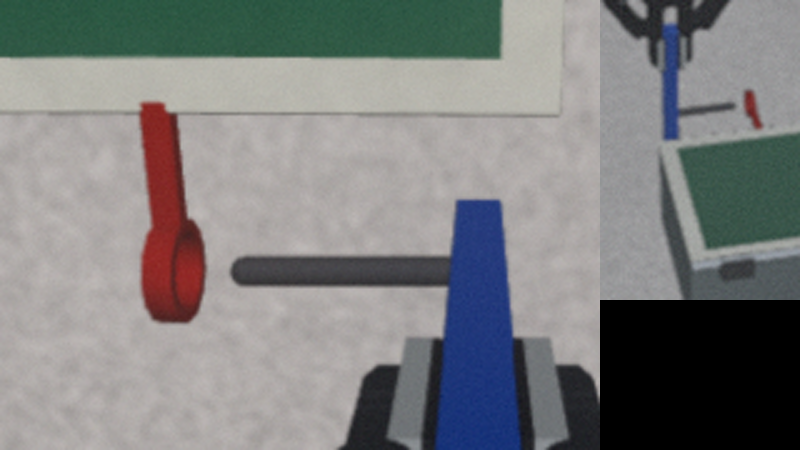

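Pin (row 271 in the crop) is in line with the eyelet hole (about 188,269), and the scene inset agrees. I'll insert it now.

```bash
python3 -m jog '[[[0,0,0,0,-0.013,0,1],[0,0,0,0,-0.013,0,1],[0,0,0,0,-0.013,0,1],[0,0,0,0,-0.013,0,1],[0,0,0,0,-0.013,0,1],[0,0,0,0,-0.014,0,1],[0,0,0,0,-0.014,0,1],[0,0,0,0,0,0,1],[0,0,0,0,0,0,1],[0,0,0,0,0,0,1]]]'
python3 - <<'E'
from h import *
im=manip.capture("wrist");s=manip.capture("scene")
a=cv2.resize(im[150:330,130:370],(600,450),interpolation=2);b=cv2.resize(s[170:290,300:380],(200,300),interpolation=2)
o=np.zeros((450,800,3),np.uint8);o[:,:600]=a;o[:300,600:]=b;cv2.imwrite("pics/w4.png",o[:,:,::-1])
plan([.51,.05,.169],-100.3)
E
```

```text
t: 8.35
ee_pos: [0.5093, 0.0492, 0.1697]
ee_rot: [35.8, 90.0, -154.5]
force: [-1.0, 0.3, -1.5]
gripper_width: 0.158
t 8.45 pos [0.5093 0.049  0.1698] turn deg [-0.03  0.   -0.  ] frac [-0.0001  0.     -0.    ] rows>= 0.0036113902173524884
 shift after turn frac [ 0.0015 -0.0022 -0.001 ]  before turn [ 0.0015 -0.0022 -0.001 ] rows>= 0.03500735479167339
```

View pics/w4.png

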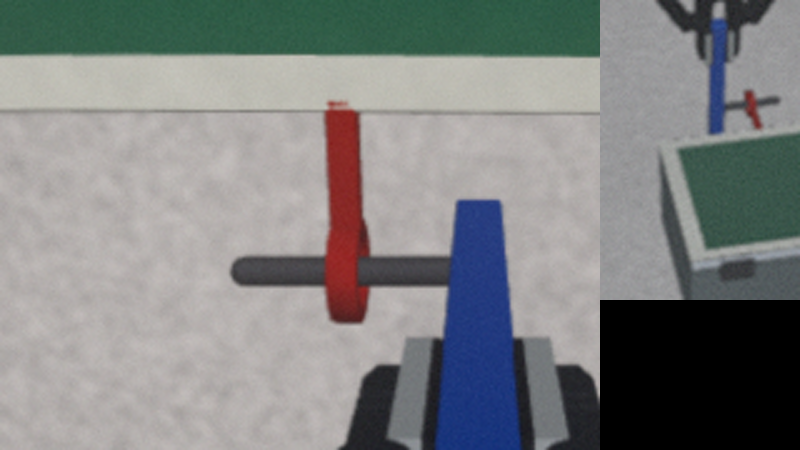

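```bash
python3 -m jog '[[[0,0,0,-0.006,0,0,1],[0,0,0,-0.006,0,0,1],[0,0,0,-0.0185,0,-0.0008,1],[0,0,0,-0.0185,0,-0.0008,1],[0,0,0,-0.0184,0,-0.0025,1],[0,0,0,-0.0184,0,-0.0025,1],[0,0,0,-0.0181,0,-0.0041,1],[0,0,0,-0.0181,0,-0.0041,1],[0,0,0,-0.0177,0,-0.0057,1],[0,0,0,-0.0177,0,-0.0057,1],[0,0,0,-0.0171,0,-0.0072,1],[0,0,0,-0.0171,0,-0.0072,1],[0,0,0,-0.0164,0,-0.0086,1],[0,0,0,-0.0164,0,-0.0086,1],[0,0,0,0,0,0,1],[0,0,0,0,0,0,1],[0,0,0,0,0,0,1]]]'
python3 - <<'E'
from h import *
P=prm("wrist");im={c:manip.capture(c) for c in("wrist","scene","top")}
for c in im: cv2.imwrite(f"pics/{c}5.png",im[c][:,:,::-1])
for c in("scene","top"):
  for n in("flap_eye","index_tip","flap_hinge"):print(c,n,[(np.round(d["uv"],1).tolist(),round(d["score"],2)) for d in manip.mark_of(c,n)][:2])
s=cv2.resize(im["scene"][150:290,300:460],(480,420),interpolation=2);w=cv2.resize(im["wrist"],(320,240),interpolation=3);t=cv2.resize(im["top"][140:290,200:340],(320,343))
o=np.zeros((600,800,3),np.uint8);o[:420,:480]=s;o[:240,480:]=w;o[245:588,480:]=t;cv2.imwrite("pics/v5.png",o[:,:,::-1])
E
```

```text
t: 9.87
ee_pos: [0.5375, 0.0441, 0.2815]
ee_rot: [6.6, 89.9, 176.3]
force: [2.0, -0.1, -3.3]
gripper_width: 0.154
scene flap_eye [([364.4, 184.5], 0.82), ([344.6, 174.0], 0.55)]
scene index_tip [([413.0, 196.1], 0.78)]
scene flap_hinge [([380.5, 271.5], 0.71)]
top flap_eye []
top index_tip [([216.5, 220.3], 0.64), ([191.1, 228.4], 0.53)]
top flap_hinge [([275.7, 173.0], 0.86)]
```

View pics/v5.png

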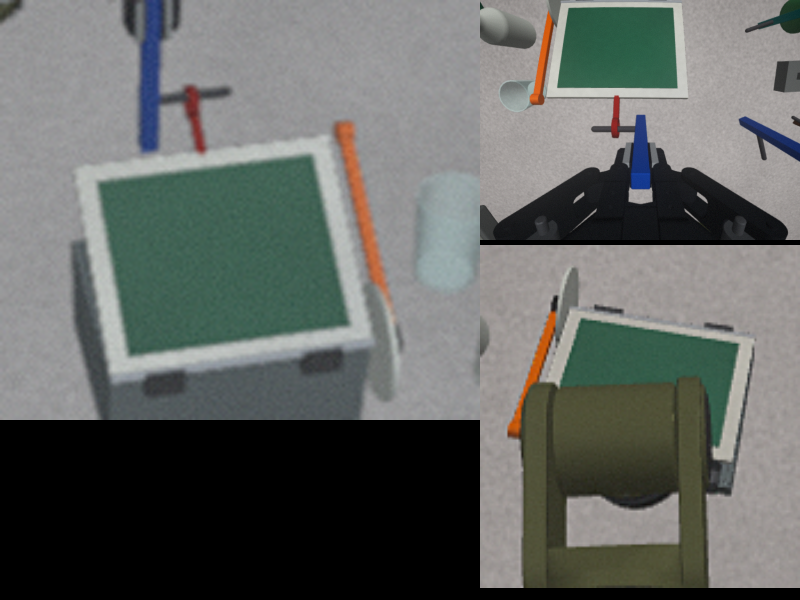

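Run:
```python
import cv2,numpy as np
w=cv2.imread("pics/wrist5.png");s=cv2.imread("pics/scene5.png")
o=np.zeros((600,800,3),np.uint8)
o[:480,:600]=cv2.resize(w[0:240,100:400],(600,480),interpolation=2)   # x2
c=cv2.resize(s[180:280,400:440],(200,500),interpolation=2);o[:500,600:]=c # x5
cv2.imwrite("pics/v6.png",o)
```

```text
(no output)
```

View pics/v6.png

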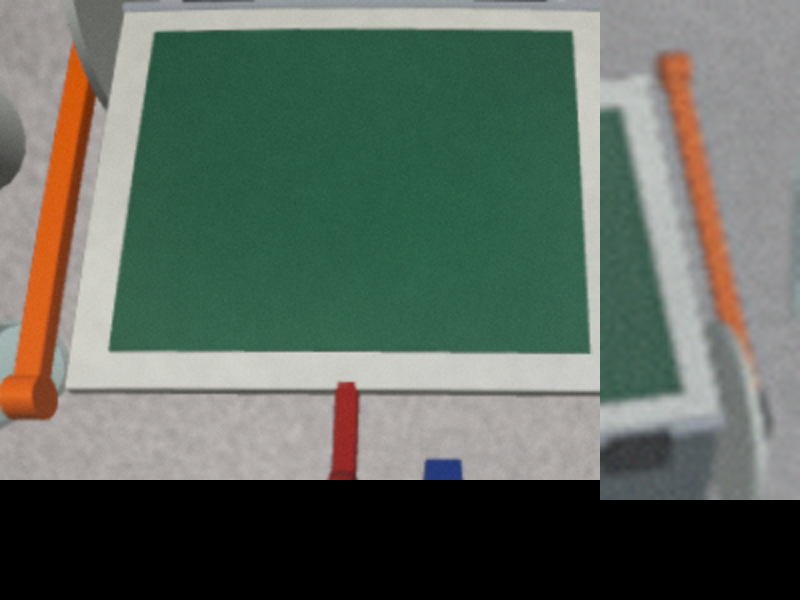

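```bash
cat > fit2.py <<'E'
from h import *
def rz(y):c,s=np.cos(y),np.sin(y);return np.array([[c,-s,0],[s,c,0],[0,0,1]])
def pt(r,y,n,a,p): # radius from hinge, y, normal offset, angle
    L=np.array([.083-r*np.cos(a)+n*np.sin(a),y,.094+r*np.sin(a)+n*np.cos(a)]);return rz(p[2])@L+[p[0],p[1],0]
def W(p):
    f,t=p[3],p[4];return [pt(.168,-.1,.003,f,p),pt(.168,.1,.003,f,p),pt(0,-.1,.003,f,p),pt(0,.1,.003,f,p),pt(.17,.114,0,t,p),pt(.21,0,0,f,p)]
ws=np.array([[414,194],[134,194],[406,8],[161.5,6],[115,198]])
ss=np.array([[326,206.7],[410.5,196],[336.7,276.7],[424,264],[415.2,193.2],[363.3,182.3]])
if __name__=="__main__":
    S,Wc=prm("scene"),prm("wrist")
    for use in("both","wrist","scene"):
        def f(p,raw=0):
            a=(proj(Wc,W(p)[:5])-ws);b=(proj(S,W(p))+p[5:7]-ss)
            if raw:return a,b
            return np.concatenate([(a*(use!="scene")).ravel(),(b*(use!="wrist")).ravel()*1.5,(p[:3]-[.639,.0605,-.18])/.002, p[5:7]/3])
        r=least_squares(f,[.64,.06,-.18,.5,.5,0,0],loss="soft_l1");p=r.x;a,b=f(p,1)
        print(use,p.round(4),"flap-index",round(p[3]-p[4],4));print(a.round(1).tolist(),b.round(1).tolist())
E
python3 fit2.py
```

```text
both [ 0.6391  0.0589 -0.1811  0.522   0.5358  1.7859  0.6047] flap-index -0.0137
[[4.8, 1.0], [-0.6, 1.3], [-2.4, -5.5], [0.9, -1.4], [-0.6, 0.4]] [[-1.3, -0.5], [-1.2, -0.8], [0.7, -0.1], [0.9, -0.1], [-0.4, 0.6], [0.5, 2.2]]
wrist [ 0.6394  0.0592 -0.1808  0.5167  0.53    0.      0.    ] flap-index -0.0133
[[4.0, 1.0], [-0.5, 1.4], [-2.8, -5.9], [0.4, -1.7], [-0.3, 0.5]] [[-3.0, -0.9], [-2.9, -1.2], [-0.9, -0.6], [-0.7, -0.6], [-2.1, 0.2], [-1.2, 1.9]]
scene [ 0.6389  0.0606 -0.1804  0.5536  0.5738  0.7911  1.1857] flap-index -0.0202
[[4.6, -1.4], [-6.9, -0.8], [-4.5, -5.1], [-1.0, -0.8], [-8.1, -2.2]] [[-1.4, -0.9], [-1.1, -1.3], [0.5, 0.3], [0.6, 0.3], [-0.1, -0.1], [0.5, 1.5]]
```

The flap is at about 0.52 rad and the index at about 0.535, which is already in tolerance. I'll nudge it up 3 mm along the arc, let it settle, check and hand in.

```bash
python3 -m jog '[[[0,0,0,-0.0025,0,-0.0015,1],[0,0,0,-0.0025,0,-0.0015,1],[0,0,0,0,0,0,1],[0,0,0,0,0,0,1],[0,0,0,0,0,0,1],[0,0,0,0,0,0,1],[0,0,0,0,0,0,1],[0,0,0,0,0,0,1]]]'
python3 - <<'E'
from h import *
im={c:manip.capture(c) for c in("wrist","scene")}
o=np.zeros((480,800,3),np.uint8);o[:480,:600]=cv2.resize(im["wrist"][60:300,100:400],(600,480),interpolation=2)
o[:300,600:]=cv2.resize(im["scene"][150:270,340:420],(200,300),interpolation=2);cv2.imwrite("pics/v7.png",o[:,:,::-1])
s=manip.state();print(s["t"],s["force"],s["qvel"].round(2))
E
```

```text
t: 10.98
ee_pos: [0.5392, 0.0438, 0.2845]
ee_rot: [9.8, 90.0, 179.5]
force: [3.3, -1.3, -3.8]
gripper_width: 0.154
11.0833 [ 1.50486971 -1.01251339 -4.27841784] [-0.06  0.02  0.01 -0.02  0.04  0.01]
```

View pics/v7.png

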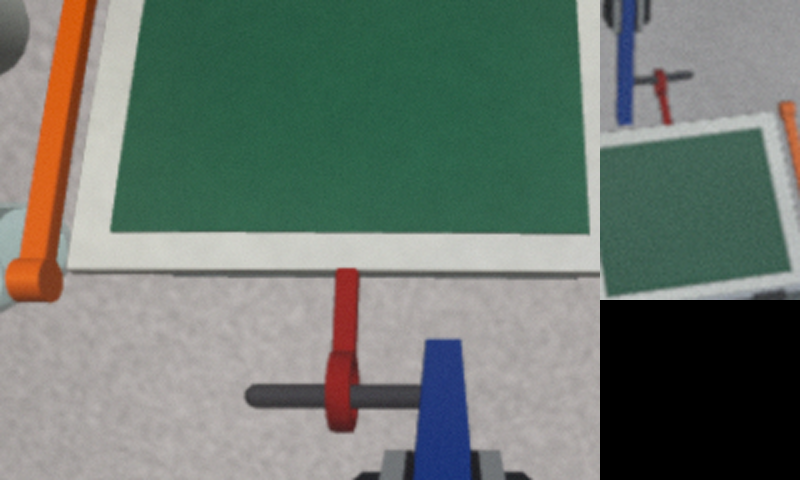

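The pin is through the eyelet (crop 342,393) and carries about 4 N. The panel edge and the index knob (35,280) are in line, and the arm is still.

```bash
python3 -c "
from plant import manip
print(manip.sign_off())"
```

```text
the job is handed in; nothing more can be done
None
```

I drew the smaller blue rod from its stand and put its pin through the red eyelet from the −y side. I then swung the flap up along its hinge arc to the index arm and handed in at about 11 s, still holding it.

**Angle:** the combined camera fit gave the flap about 0.522 rad and the index about 0.536 rad. I then raised the flap about 3 mm more, which should put it within about 0.01 rad. I did not fit the angle again after that, only looked at the picture. The scene camera alone read both angles about 0.03 rad higher, but it gave nearly the same difference (0.02 rad against 0.014 rad).

**Other last checks:**
- The pin shows through the eyelet with plenty of length on both sides.
- The wrist force was about 4 N downward, so the rod carries the flap.
- The arm was still and the grip held on the stem (gripper reading 0.154, about 13 mm).
- I saw no sign of contact with the index arm, and the fingers stayed clear of the flap in the pictures. I did not measure the flask, bottle and beaker afterwards, but the arm's path kept clear of them.

No check failed. A few flap corners read by hand were up to 6 px off in the wrist-camera fit.

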